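# Set out height standards in order on a rail

## Robot

A 6-joint arm with a two-finger parallel gripper is mounted at the origin on the work surface. World frame = base frame: x ahead of the robot, y to its left, z up, the work surface at z = 0. Lengths are in mm, angles in rad, forces in N, time in s.
With the tool pointing down it reaches from about 325 to 775 mm from the base axis. Payload 9.3 kg.
Tool frame: the origin (TCP) lies on the front face of the gripper's body, between the roots of the fingers; the fingertips stand 73 mm ahead of it and the grasp point (between the pads) lies env.grip_depth ahead of it (env.grip_depth is the distance from the TCP to the grasp point, in mm); x points along the fingers, y is the direction in which the jaws open and shut, and the axes are right-handed (so a half turn about x gives the same grasp; the last joint's range is limited). The gripper opens to 85 mm and grips with 20 to 120 N. Pads are 22 mm wide; open, the fingers measure 114 mm over their backs; the gripper's body (76 mm by 85 mm) begins 54 mm behind the grasp point. The pads swing forward as they close: fully open they stand 13 mm farther back than shut.
Start: joints at [1.071, 0.259, 0.021, 1.334, 0, 1.418], TCP at [186.941, 517.252, 303.879] pointing down, gripper open.
Joint ranges: [-3.04, 3.04], [-0.91, 1.82], [-1.04, 1.36], [-1.92, 1.95], [-1.52, 1.45], [-3.14, 3.14]. Speed limits (rad/s): [2.22, 2.22, 2.79, 3.14, 3.14, 3.14].

## Interface

Orientations are given as a unit quaternion [w, x, y, z].
In Python, from station import env gives the robot as it stands. The module is installed in compiled form; this text tells all that it offers. Calls block until the motion is done:
- env.reach(position, orientation): joint-space move of the TCP to a pose.
- env.movel(position, rot=None, feed=150, guard=None): straight line of the TCP; rot=None keeps the orientation; feed is the mean speed in mm/s. With guard (N) it stops when the force on the tool has changed by that much, and returns True; else False.
- env.move_j(angles): joint-space move.
- env.gripper_to(opening, grasp_force=None): opening from 0.0 (shut) to 1.0 (fully open); grasp_force is the grip in N (None keeps the last); returns when the fingers have stopped.
- env.hold(seconds).
- env.solve_ik(position, orientation): joint angles nearest the present ones, or None.
- env.observe(): the state.
- env.grab_frame(name): name is "scene" or "top"; returns (picture, depth): 480x640x3 uint8, red, green, blue; 480x640 float32, mm along the optical axis (not along the pixel's ray), 0 where there is no reading.
- env.camera_params(name): a dict with "intrinsics" (3x3 intrinsics, pixels), "R" (3x3) and "t" (3): a world point X has camera coordinates R X + t. Camera axes: x right, y down, z forward; pixel columns grow to the right and rows downward; lengths in mm; the calibration is good to about 2 mm. A picture is of the moment at which its call begins. camera_params takes no time and is no camera call.
A pose or a line that the arm cannot do raises env.MotionError and nothing moves.
- env.finish_job(): hands the job in, once; it reports no verdict.
The state is a dict: "clock": time; "qpos": joint angles; "dq": joint speeds; "joint_efforts": joint torques, N m; "ee_pos": TCP position; "ee_rot": TCP orientation; "contact_force": force on the tool from outside, world axes, zero at the start; "wrist_torque": the same for the moment, N m; "grip_width": opening from 0.0 (shut) to 1.0 (fully open).
Only numpy, scipy, OpenCV 4.12 (cv2) and the standard library are available. Lean on these libraries where they do the work, as an engineer would, in place of code of your own. Each camera call takes 0.05 s, during which the arm holds its last target.

## Task

Set the four steel height standards out on the dark metal rail for the next calibration run: one upright in the middle of each round white seat, in order of height, the shortest next to the red end stop and the tallest at the other end. Do not knock any standard over, and leave the caliper, the V-block and the blue bin where they are.

Things in the scene. Friction and masses are not known exactly. Their poses are not given: they have to be found in the camera images.
- blue_center (a point): Loose upright steel cylinder (height standard) with a blue sleeve and a blue spot on its top, 32 mm in diameter, 40 mm tall, about 248 g: the shortest of four. The point is its centre, 20 mm above its underside; z runs up its axis. It starts standing on the table.
- yellow_center (a point): Loose upright steel cylinder (height standard) with a yellow sleeve and a yellow spot on its top, 32 mm in diameter, 60 mm tall, about 372 g: the second shortest of four. The point is its centre, 30 mm above its underside; z runs up its axis. It starts standing on the table.
- green_center (a point): Loose upright steel cylinder (height standard) with a green sleeve and a green spot on its top, 32 mm in diameter, 80 mm tall, about 496 g: the second tallest of four. The point is its centre, 40 mm above its underside; z runs up its axis. It starts standing on the table.
- purple_center (a point): Loose upright steel cylinder (height standard) with a purple sleeve and a purple spot on its top, 32 mm in diameter, 100 mm tall, about 620 g: the tallest of four. The point is its centre, 50 mm above its underside; z runs up its axis. It starts standing on the table.
- seat_a: Fixed flat round white seat, 52 mm across and 4 mm thick, lying on the rail with a grey ring printed on it. Origin: centre of its underside, 20 mm above the table, so its top is 24 mm above the table. The four seats a, b, c, d follow one another along the rail (a at the rail's -y end), 76 to 100 mm apart; the rail's long axis runs along the seat's y.
- seat_b: Fixed flat round white seat, 52 mm across and 4 mm thick, lying on the rail with a grey ring printed on it. Origin: centre of its underside, 20 mm above the table, so its top is 24 mm above the table. The four seats a, b, c, d follow one another along the rail (a at the rail's -y end), 76 to 100 mm apart; the rail's long axis runs along the seat's y.
- seat_c: Fixed flat round white seat, 52 mm across and 4 mm thick, lying on the rail with a grey ring printed on it. Origin: centre of its underside, 20 mm above the table, so its top is 24 mm above the table. The four seats a, b, c, d follow one another along the rail (a at the rail's -y end), 76 to 100 mm apart; the rail's long axis runs along the seat's y.
- seat_d: Fixed flat round white seat, 52 mm across and 4 mm thick, lying on the rail with a grey ring printed on it. Origin: centre of its underside, 20 mm above the table, so its top is 24 mm above the table. The four seats a, b, c, d follow one another along the rail (a at the rail's -y end), 76 to 100 mm apart; the rail's long axis runs along the seat's y.
- red_stop: Fixed red block, 50 x 22 x 22 mm, across one end of the rail: it marks the end where the shortest standard belongs (it may be at either end; a grey one is at the other), about 63 mm from the nearest seat's centre. Origin: centre of its underside, 20 mm above the table. The dark blue-grey rail under seats and stops is 64 mm wide, 420 mm long, 20 mm high.
- caliper: Bystander: digital caliper lying flat, 210 mm long, 12 mm thick, jaws to one side. Origin: under the middle of its beam, x along the beam.
- vee_block: Bystander: dark steel V-block, 70 x 60 x 48 mm. Origin: centre of its underside.
- blue_bin: Bystander: empty open blue plastic bin, 150 x 110 x 55 mm. Origin: centre of its underside.
Things that resemble listed ones, but are neither listed nor needed, are in the scene too. What is shaped like the part that bears purple_center but orange or pink is not meant.

How it is judged:
By the outcome, as a careful person would: the job done as asked, in the order asked, and still so for the second after the job is handed in, with the robot touching nothing.
It also fails if it takes over 115 s, if anything falls off the work surface, if the arm or the gripper's body presses on something with over 40 N, if the wrist force passes 120 N, or if a joint passes its speed limit or range.

## Working session

There is one attempt and no reset: what is moved stays moved. The work goes in short steps, each a Python script; the robot and the scene stay as the last script left them, time stands still between calls to the robot, and variables do not carry over. Pictures are saved under pics/ and viewed, and the job is handed in when it is done.

```bash
mkdir -p pics; python3 - <<'E'
from station import env
import cv2,numpy as np
for n in("scene","top"):
    p,d=env.grab_frame(n); cv2.imwrite(f"pics/{n}0.png",p[:,:,::-1]); np.savez(f"pics/{n}0.npz",p=p,d=d)
    c=env.camera_params(n); print(n,c); print((d>0).mean())
o=env.observe(); print(o, env.grip_depth)
E
```

```text
scene {'intrinsics': array([[609.36907477,   0.        , 317.5639694 ],
       [  0.        , 609.36907477, 249.63453028],
       [  0.        ,   0.        ,   1.        ]]), 'R': array([[-0.18384337,  0.9828558 ,  0.01400307],
       [ 0.59184117,  0.12205571, -0.79675996],
       [-0.7848093 , -0.13819144, -0.60413366]]), 't': array([  80.29452775, -274.14826439, 1715.90816684])}
0.9708040364583334
top {'intrinsics': array([[434.51893644,   0.        , 319.06290019],
       [  0.        , 434.51893644, 234.86478557],
       [  0.        ,   0.        ,   1.        ]]), 'R': array([[ 3.07459912e-03, -9.99884557e-01, -1.48801885e-02],
       [-9.87669337e-01, -7.07233723e-04, -1.56552801e-01],
       [ 1.56524205e-01,  1.51780430e-02, -9.87557492e-01]]), 't': array([ 16.18480263, 532.33328135, 933.70428683])}
0.995986328125
{'clock': 0.1, 'qpos': array([1.07139447e+00, 2.59128118e-01, 2.08150912e-02, 1.33371551e+00,
       3.38301215e-05, 1.41823557e+00]), 'dq': array([-0.00208904, -0.00167553,  0.00238002,  0.00129758,  0.00100921,
       -0.00187006]), 'joint_efforts': array([ 4.77005160e-03, -5.56694555e+01,  3.45070374e+01,  1.16268356e-02,
       -1.42561344e-04,  2.51521112e-05]), 'ee_pos': array([186.85102331, 517.09749826, 303.32192151]), 'ee_rot': array([ 0.69634942,  0.12160421,  0.69665111, -0.12242197]), 'contact_force': array([ 0.54028043, -0.42351095,  0.70713375]), 'wrist_torque': array([ 0.03339601,  0.00752271, -0.03223804]), 'grip_width': 1.004659969701594} 53.900000000000006
```

View pics/scene0.png

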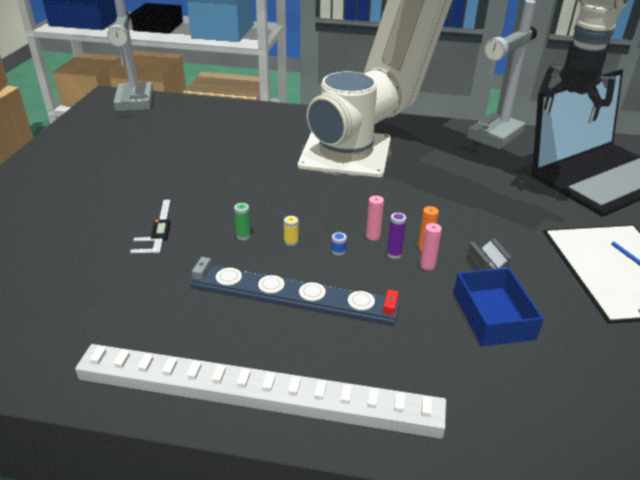

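View pics/top0.png

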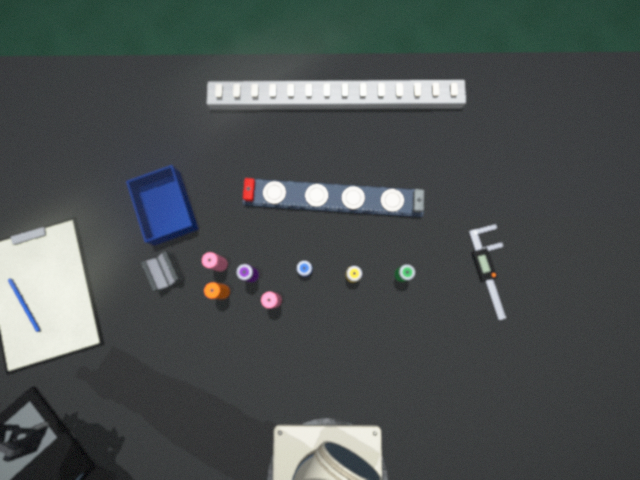

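The scene picture shows green (242,221), yellow (291,231), blue (339,243) and purple (397,235) in a row. The rail's red stop is at (391,301) and its grey stop at (202,267). In the top view the same standards are at (406,272), (354,273), (304,268) and (246,271), and the red stop is at (249,189). Next I'll enlarge crops to confirm the candidates.

```bash
python3 - <<'E'
import cv2,numpy as np
s=cv2.imread("pics/scene0.png"); t=cv2.imread("pics/top0.png")
a=cv2.resize(s[185:325,185:445],None,fx=3,fy=3,interpolation=cv2.INTER_CUBIC); cv2.imwrite("pics/scrop.png",a)
a=cv2.resize(t[170:320,190:435],None,fx=3,fy=3,interpolation=cv2.INTER_CUBIC); cv2.imwrite("pics/tcrop.png",a)
E
```

```text
(no output)
```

View pics/scrop.png

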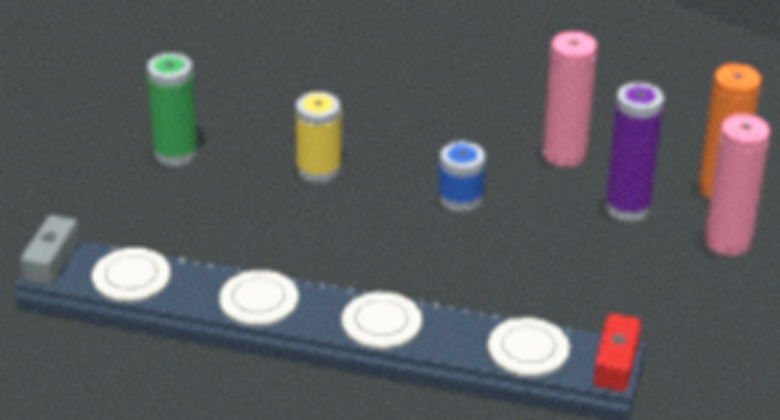

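View pics/tcrop.png

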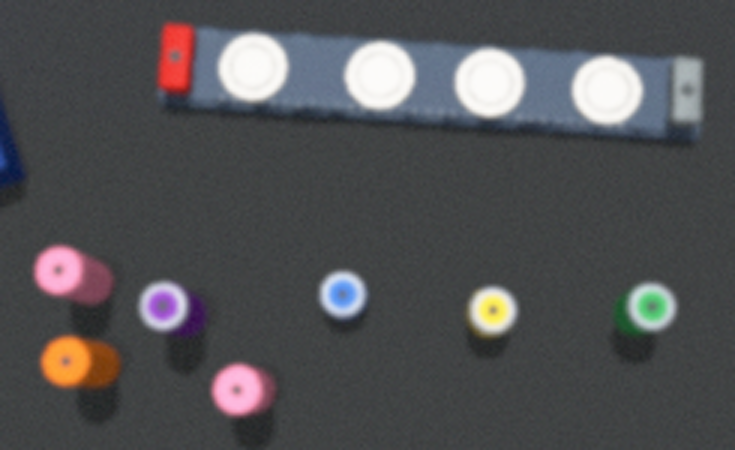

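Candidates for the tall one:
- **Purple:** scene (397,235), top (246,271). It has steel rims and a purple spot.
- **Pink:** scene (375,218) and (430,247). No steel rim.
- **Orange:** scene (428,228). No steel rim.

Purple fits the description, and the crops confirm the rim and spot. The red stop is next to the right-hand seat in the scene view, which is the left-hand seat in the top view. Now I'll triangulate the spots and seats.

```bash
cat > loc.py <<'E'
import cv2,numpy as np
from station import env
C={n:env.camera_params(n) for n in("scene","top")}
def ray(n,uv):
    c=C[n]; d=c["R"].T@np.linalg.solve(c["intrinsics"],[uv[0],uv[1],1.]); return -c["R"].T@c["t"],d/np.linalg.norm(d)
def onz(n,uv,z):
    o,d=ray(n,uv); return o+d*(z-o[2])/d[2]
def tri(us,ut):
    (a,p),(b,q)=ray("scene",us),ray("top",ut)
    s=np.linalg.lstsq(np.c_[p,-q],b-a,rcond=None)[0]; x,y=a+s[0]*p,b+s[1]*q
    return (x+y)/2,np.linalg.norm(x-y)
def proj(n,X):
    c=C[n]; v=c["intrinsics"]@(c["R"]@np.asarray(X)+c["t"]); return v[:2]/v[2]
H={"blue":(100,125),"yellow":(20,35),"green":(50,80),"purple":(128,150),"red":None}
def blobs(img,col,box):
    hsv=cv2.cvtColor(img,cv2.COLOR_RGB2HSV); h,s,v=[hsv[...,i].astype(int) for i in range(3)]
    if col=="white": m=(s<45)&(v>190)
    elif col=="red": m=((h<6)|(h>174))&(s>150)&(v>80)
    else: lo,hi=H[col]; m=(h>=lo)&(h<=hi)&(s>85)&(v>60)
    M=np.zeros(m.shape,np.uint8); u0,v0,u1,v1=box; M[v0:v1,u0:u1]=m[v0:v1,u0:u1]
    out=[]
    for c in cv2.findContours(M*255,cv2.RETR_EXTERNAL,cv2.CHAIN_APPROX_NONE)[0]:
        f=np.zeros_like(M); cv2.drawContours(f,[cv2.convexHull(c)],-1,1,-1); mm=cv2.moments(f,True)
        if mm["m00"]>12: out.append((round(mm["m10"]/mm["m00"],1),round(mm["m01"]/mm["m00"],1),int(mm["m00"]))+cv2.boundingRect(c)[2:])
    return out
E
python3 - <<'E'
from loc import *
s=np.load("pics/scene0.npz")["p"]; t=np.load("pics/top0.npz")["p"]
bs={"scene":(185,180,445,325),"top":(190,170,440,320)}
for c in("blue","yellow","green","purple","red","white"):
    print(c,"S",blobs(s,c,bs["scene"]),"T",blobs(t,c,bs["top"]))
E
```

```text
blue S [(280.8, 302.3, 18, 8, 4), (376.7, 308.7, 162, 13, 18), (379.1, 297.6, 24, 8, 4), (297.4, 296.4, 13, 6, 6), (336.2, 299.0, 458, 28, 21), (232.2, 290.2, 24, 5, 8), (226.5, 290.5, 17, 5, 7), (201.7, 284.7, 36, 7, 7), (287.4, 290.6, 269, 23, 19), (194.2, 283.3, 31, 6, 7), (249.5, 286.0, 457, 27, 26), (214.3, 278.6, 276, 13, 24), (338.2, 246.0, 175, 16, 13), (338.7, 235.6, 50, 10, 6)] T [(303.8, 267.8, 66, 9, 9), (192.7, 220.1, 154, 9, 29)]
yellow S [(290.7, 232.8, 279, 16, 19), (290.5, 219.0, 38, 10, 5)] T [(349.2, 280.6, 18, 8, 5), (354.0, 273.0, 69, 9, 9)]
green S [(242.2, 223.4, 389, 17, 26), (241.2, 206.1, 38, 9, 5)] T [(407.0, 271.9, 67, 9, 9), (398.6, 275.5, 88, 10, 14)]
purple S [(395.6, 237.6, 546, 19, 36), (398.0, 216.0, 41, 9, 5)] T [(253.1, 275.3, 120, 12, 15), (243.8, 271.5, 70, 9, 10)]
red S [(390.3, 301.6, 287, 14, 25)] T [(248.4, 188.8, 246, 12, 23)]
white S [(360.8, 300.0, 406, 27, 19), (311.6, 291.2, 381, 26, 18), (270.8, 283.6, 363, 25, 18), (228.2, 275.9, 348, 25, 17), (338.7, 236.8, 86, 14, 7), (290.5, 219.8, 79, 14, 7), (397.9, 216.6, 96, 15, 8), (241.0, 206.8, 77, 13, 7)] T [(353.7, 272.7, 157, 14, 14), (406.8, 271.7, 149, 13, 14), (244.1, 271.4, 170, 15, 14), (303.7, 267.6, 156, 14, 14), (391.9, 199.6, 413, 23, 22), (352.7, 197.0, 416, 23, 23), (316.1, 194.6, 411, 23, 22), (273.9, 191.8, 408, 23, 22)]
```

```bash
python3 - <<'E'
from loc import *
P={"blue":((338.7,235.6),(303.8,267.8),40),"yellow":((290.5,219.0),(354,273),60),"green":((241.2,206.1),(407,271.9),80),"purple":((398,216),(243.8,271.5),100),
"s1(red)":((360.8,300),(273.9,191.8),24),"s2":((311.6,291.2),(316.1,194.6),24),"s3":((270.8,283.6),(352.7,197),24),"s4":((228.2,275.9),(391.9,199.6),24)}
d=np.load("pics/top0.npz")["d"]; 
for k,(a,b,z) in P.items():
    X,e=tri(a,b); A=onz("scene",a,z); B=onz("top",b,z)
    u,v=map(int,map(round,b)); zc=np.median(d[v-2:v+3,u-2:u+3]); c=C["top"]
    D=c["R"].T@(np.linalg.solve(c["intrinsics"],[b[0],b[1],1])*zc-c["t"])
    print(k,"tri",X.round(1),"gap",e.round(1),"S@z",A[:2].round(1),"T@z",B[:2].round(1),"depth",D.round(1))
# neighbours' tops (decoys), z=100 ; eyeballed from crop
for k,b in {"pink1":(190+58/3,170+270/3),"orange":(190+66/3,170+361/3),"pink2":(190+237/3,170+390/3)}.items():
    u,v=map(int,map(round,b)); zc=np.median(d[v-2:v+3,u-2:u+3]); c=C["top"]
    print(k,onz("top",b,100).round(1),(c["R"].T@(np.linalg.solve(c["intrinsics"],[b[0],b[1],1])*zc-c["t"])).round(1))
E
```

```text
blue tri [458.3  50.5  42.3] gap 0.7 S@z [455.1  49.7] T@z [458.4  51. ] depth [458.4  50.9  40.6]
yellow tri [445.6 -59.3  62.1] gap 0.6 S@z [442.6 -60.4] T@z [445.7 -59.2] depth [445.6 -59.2  60.6]
green tri [ 446.7 -170.    81.8] gap 0.2 S@z [ 444.1 -171. ] T@z [ 446.8 -170.3] depth [ 446.8 -170.3   80. ]
purple tri [445.4 172.5 102. ] gap 0.7 S@z [442.5 172.2] T@z [445.6 173.2] depth [445.6 173.3  99.8]
s1(red) tri [636.5 122.7  24.6] gap 0.3 S@z [635.8 122.5] T@z [636.6 122.9] depth [636.6 122.9  24. ]
s2 tri [629.8  24.2  24.4] gap 0.9 S@z [629.4  23.7] T@z [629.8  24.6] depth [629.5  24.6  25.2]
s3 tri [623.9 -60.4  24.8] gap 0.4 S@z [623.  -60.8] T@z [624.  -60.2] depth [624.1 -60.2  23.8]
s4 tri [ 617.7 -150.8   24.7] gap 0.5 S@z [ 616.9 -151.4] T@z [ 617.8 -150.7] depth [ 617.6 -150.5   25. ]
pink1 [469.5 246.5 100. ] [469.6 246.6  99.6]
orange [406.4 238.3 100. ] [406.4 238.6  98.8]
pink2 [386.9 119.3 100. ] [386.9 119.3 100. ]
```

Heights and positions agree: triangulated tops are at 42, 62, 82 and 102 mm, depth gives 40, 60, 80 and 100, and the seats are at 24 to 25. The shelf of the task is also clear: blue goes to s1 (by the red stop), yellow to s2, green to s3 and purple to s4. I'll start with purple, jaws along x, where its neighbours leave room.

```bash
cat > rob.py <<'E'
from loc import *
from scipy.spatial.transform import Rotation as R
def quat(phi=0.):   # tool x down, tool y (jaws) at angle phi in world xy
    x=np.array([0,0,-1.]); y=np.array([np.cos(phi),np.sin(phi),0]); 
    q=R.from_matrix(np.c_[x,y,np.cross(x,y)]).as_quat(); return [q[3],q[0],q[1],q[2]]
OBJ={"blue":(458.4,51.0,40),"yellow":(445.7,-59.2,60),"green":(446.8,-170.3,80),"purple":(445.6,173.2,100)}
SEAT={"blue":(636.6,122.9),"yellow":(629.8,24.6),"green":(624,-60.2),"purple":(617.8,-150.7)}
GZ={"blue":24,"yellow":35,"green":48,"purple":65}  # grasp height above underside
G=env.grip_depth
Q=quat(0.)
if env.solve_ik([620,0,200],Q) is None or abs(env.solve_ik([620,0,200],Q)[5])>abs((env.solve_ik([620,0,200],quat(np.pi)) if env.solve_ik([620,0,200],quat(np.pi)) is not None else [9]*6)[5]): Q=quat(np.pi)
def st(m):
    o=env.observe(); print(m,"t",round(o["clock"],1),"p",o["ee_pos"].round(1),"F",o["contact_force"].round(1),"w",round(o["grip_width"],3))
def shot(tag):
    r={}
    for n in("scene","top"):
        p,d=env.grab_frame(n); cv2.imwrite(f"pics/{n}{tag}.png",p[:,:,::-1]); r[n]=p
    return r
def pick(k,xy=None,base=0,lift=135,first=False):
    x,y=OBJ[k][:2] if xy is None else xy; z=base+GZ[k]+G; up=GZ[k]+G+lift
    env.gripper_to(0.65,60)
    if first: env.reach([x,y,up],Q)
    else: env.movel([x,y,up],Q,feed=300)
    hit=env.movel([x,y,z],feed=150,guard=15); st("down hit=%s"%hit)
    if hit: raise SystemExit("hit")
    env.gripper_to(0.0,60); st("grip")
    env.movel([x,y,up],feed=150); st("lift")
def place(k,xy,lift=135):
    z=24+GZ[k]+G; up=GZ[k]+G+lift
    env.movel([*xy,up],feed=250); env.movel([*xy,z+5],feed=150); env.hold(0.2)
    hit=env.movel([*xy,z-2.5],feed=15,guard=6); st("touch=%s"%hit)
    env.gripper_to(0.65); env.hold(0.2)
    env.movel([*xy,up+(30 if k=="blue" else 0)],feed=200); st("up")
E
python3 - <<'E'
from rob import *
print(Q)
for k in OBJ: print(k,env.solve_ik([*OBJ[k][:2],250],Q),env.solve_ik([*SEAT[k],250],Q))
pick("purple",first=True)
shot("1")
E
```

```text
[np.float64(0.5), np.float64(0.5), np.float64(0.5), np.float64(-0.5)]
blue [-0.0714617   0.13207754 -0.28160851  1.15711028  0.          1.49933463] [0.0614089  0.44540137 0.16683366 1.29222862 0.         1.63220523]
yellow [-0.31907732  0.1125673  -0.30481653  1.1534125   0.          1.251719  ] [-0.09399127  0.41420386  0.11616421  1.27275668  0.          1.47680505]
green [-0.53989768  0.1603641  -0.24693171  1.16350052  0.          1.03089865] [-0.22993037  0.40841333  0.10689696  1.26927996  0.          1.34086595]
purple [ 0.19494708  0.16023385 -0.24709416  1.16346832  0.          1.7657434 ] [-0.37110354  0.42387996  0.1317465   1.27866287  0.          1.19969279]
down hit=False t 3.1 p [445.9 173.4 119.6] F [ 0.7 -0.8 -0.9] w 0.647
grip t 3.5 p [445.6 173.3 119.7] F [-4.   0.8  5.2] w 0.361
lift t 4.5 p [445.1 173.1 252.9] F [-0.4 -0.4 -6.7] w 0.359
```

View pics/scene1.png

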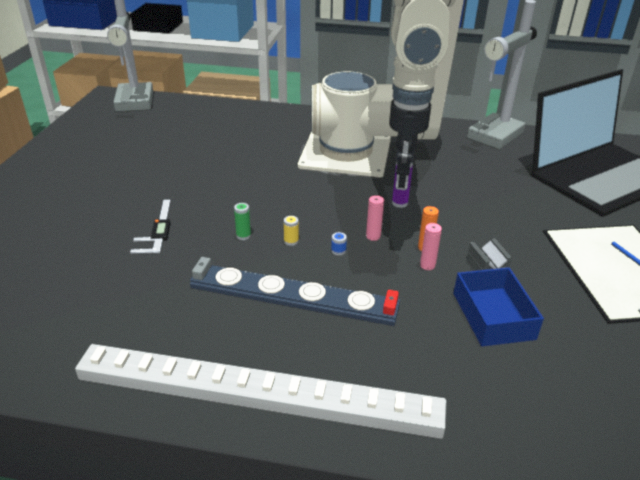

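Purple is lifted upright (scene 402,185), the force shows about -6 N, and the neighbours haven't moved. Next I'll place it.

```bash
python3 - <<'E'
from rob import *
place("purple",SEAT["purple"])
pic=shot("2")
print(blobs(pic["scene"],"purple",(185,150,445,325)),blobs(pic["top"],"purple",(190,150,440,320)))
E
```

```text
touch=True t 7.7 p [ 617.7 -150.8  143.4] F [-0.3 -0.   4.1] w 0.36
up t 9.0 p [ 617.5 -150.6  252.8] F [0.8 0.  0.5] w 0.649
[(226.5, 258.4, 626, 19, 37), (224.4, 235.6, 49, 10, 6)] []
```

View pics/scene2.png

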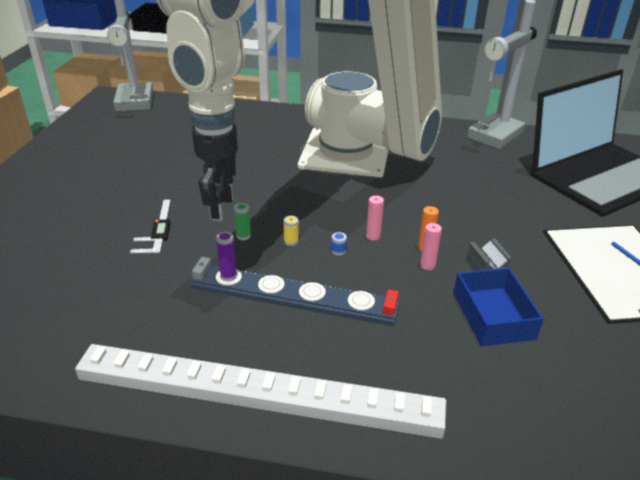

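View pics/top2.png

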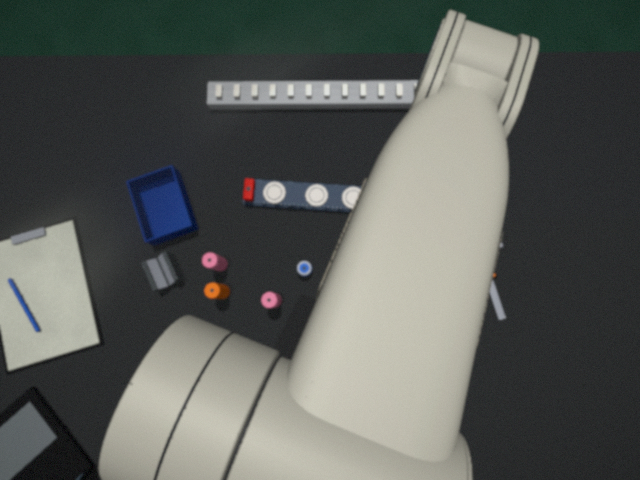

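Purple is standing on the seat by the grey stop (scene 226,258). The top camera is blocked by the arm. I'll check purple's offset from the scene ray, then do green and look again with the arm clear.

```bash
python3 - <<'E'
from rob import *
print("purple scene ray@124",onz("scene",(224.4,235.6),124).round(1),"seat scene",onz("scene",(228.2,275.9),24).round(1))
pick("green"); place("green",SEAT["green"])
env.reach([400,300,270],Q)   # clear of the rail
pic=shot("3")
for k in("purple","green"): print(k,blobs(pic["scene"],k,(185,180,445,325)),blobs(pic["top"],k,(190,150,440,320)))
st("end")
E
```

```text
purple scene ray@124 [ 615.6 -151.7  124. ] seat scene [ 616.9 -151.4   24. ]
down hit=False t 11.1 p [ 447.3 -170.4  102.4] F [0.8 0.1 0.3] w 0.652
grip t 11.4 p [ 447.  -170.5  102.6] F [-2.  -0.6  7.1] w 0.359
lift t 12.4 p [ 446.4 -170.1  236. ] F [ 0.3  0.3 -4.5] w 0.356
touch=True t 14.9 p [624.1 -60.2 126.7] F [-0.4  0.3  4.6] w 0.357
up t 16.1 p [623.7 -60.1 235.8] F [-0.6 -0.2 -0.5] w 0.651
purple [(226.4, 258.5, 618, 19, 37), (224.4, 235.8, 52, 10, 7)] [(392.4, 198.4, 119, 13, 13), (399.2, 187.8, 65, 9, 9)]
green [(270.2, 270.9, 450, 17, 28), (269.7, 251.9, 57, 10, 7)] [(352.5, 197.6, 67, 11, 8), (354.7, 187.1, 61, 9, 9)]
end t 17.8 p [400.8 299.4 269.7] F [ 0.8 -0.3 -0.3] w 0.653
```

View pics/top3.png

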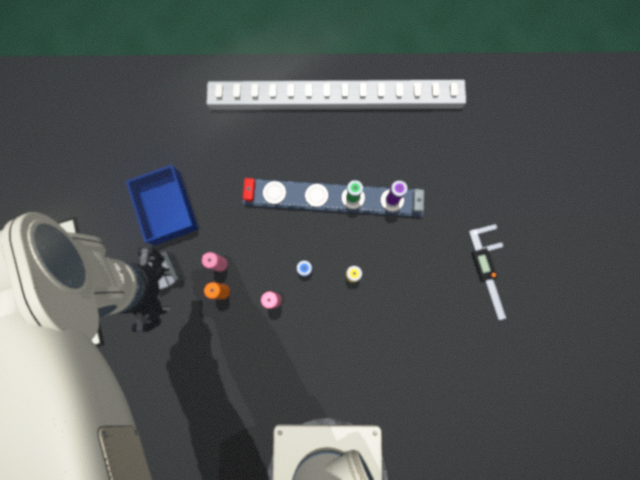

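The top view shows purple at (399,188) and green at (355,187), both on their seats. Now the numbers.

```bash
python3 - <<'E'
from rob import *
for k,a,b in(("purple",(224.4,235.8),(399.2,187.8)),("green",(269.7,251.9),(354.7,187.1))):
    z=24+OBJ[k][2]; T=onz("top",b,z)[:2]; S=onz("scene",a,z)[:2]; print(k,"top off",(T-SEAT[k]).round(1),"tri",tri(a,b),"seat tri?", (S-SEAT[k]).round(1))
E
```

```text
purple top off [ 1.  -0.1] tri (array([ 618.34207928, -150.61367272,  125.63996694]), np.float64(0.1354937016984594)) seat tri? [-1.6 -0.8]
green top off [1.8 0.6] tri (array([625.35153417, -59.55809126, 105.84149936]), np.float64(0.25384131032076473)) seat tri? [-1.  -0.1]
```

Purple and green are both within 2 mm of their seat centres in either view, and the two views' x errors have opposite signs. On to yellow and blue.

```bash
python3 - <<'E'
from rob import *
env.movel([445,100,270],Q,feed=300)
pick("yellow",lift=150); place("yellow",SEAT["yellow"],lift=150)
pick("blue",lift=150); place("blue",SEAT["blue"],lift=150)
env.reach([400,300,270],Q); env.hold(0.5)
pic=shot("4")
for k in OBJ: 
    z=24+OBJ[k][2]; S=blobs(pic["scene"],k,(185,180,445,325)); T=blobs(pic["top"],k,(235,150,440,225))
    print(k,[b for b in S if 25<b[2]<90 or b[2]>250],T)
    T=[b for b in T if 50<b[2]<90]; S=[b for b in S if 35<b[2]<75 and b[1]<290]
    for b in T: print("  T off",(onz("top",b[:2],z)[:2]-SEAT[k]).round(1))
    for b in S: print("  S off",(onz("scene",b[:2],z)[:2]-SEAT[k]).round(1))
st("end")
for n,(u0,v0,u1,v1) in {"scene":(185,185,445,325),"top":(190,150,435,315)}.items():
    cv2.imwrite(f"pics/{n}4c.png",cv2.resize(pic[n][v0:v1,u0:u1,::-1],None,fx=3,fy=3,interpolation=cv2.INTER_CUBIC))
E
```

```text
down hit=False t 20.7 p [446.1 -59.   89.5] F [ 0.1  0.8 -0. ] w 0.651
grip t 21.0 p [445.8 -59.2  89.7] F [-2.3  0.9  7.1] w 0.36
lift t 22.2 p [445.3 -59.1 238.1] F [-0.7  1.2 -4. ] w 0.362
touch=True t 24.7 p [629.9  24.6 113.8] F [-0.5  0.1  5.2] w 0.359
up t 26.0 p [629.4  24.6 237.8] F [ 0.3 -0.1 -0.6] w 0.65
down hit=False t 28.1 p [458.9  50.9  78.3] F [-0.2 -0.3  1.2] w 0.649
grip t 28.4 p [458.7  51.   78.8] F [-1.9 -0.6  5.8] w 0.362
lift t 29.6 p [458.   51.  227.1] F [ 0.2 -0.8 -2.1] w 0.358
touch=True t 32.0 p [636.7 123.  102.8] F [-1.4 -1.2  5. ] w 0.363
up t 33.5 p [636.2 122.9 256.7] F [ 0.5  0.3 -0.6] w 0.649
blue [(283.6, 295.8, 32, 6, 9), (219.4, 290.6, 30, 11, 4), (334.6, 297.9, 419, 26, 21), (361.9, 284.6, 71, 11, 8), (209.1, 278.9, 34, 9, 6), (248.0, 283.0, 304, 21, 19), (213.1, 270.7, 66, 12, 9)] [(275.3, 193.9, 32, 10, 6), (271.6, 186.4, 58, 8, 8)]
  T off [1.9 0.5]
  S off [ 0.1 -0.5]
  S off [  16.7 -290.5]
yellow [(312.1, 282.0, 366, 18, 22), (312.2, 267.6, 63, 11, 8)] [(316.5, 196.4, 57, 12, 6), (315.2, 187.0, 62, 9, 9)]
  T off [-19.3  -2.2]
  T off [1.8 0.7]
  S off [-0.4 -0.2]
green [(270.2, 270.9, 451, 17, 28), (269.7, 251.9, 57, 10, 7)] [(352.5, 197.6, 67, 11, 8), (354.7, 187.2, 58, 9, 9)]
  T off [-21.2   5.5]
  T off [1.6 0.6]
  S off [-1.  -0.1]
purple [(226.4, 258.6, 619, 19, 37), (224.4, 235.8, 52, 10, 7)] [(392.4, 198.4, 119, 13, 13), (399.2, 187.8, 65, 9, 9)]
  T off [ 1.  -0.1]
  S off [-1.6 -0.8]
end t 35.3 p [400.1 300.  270. ] F [-0.3  0.1  0.3] w 0.648
```

View pics/scene4c.png

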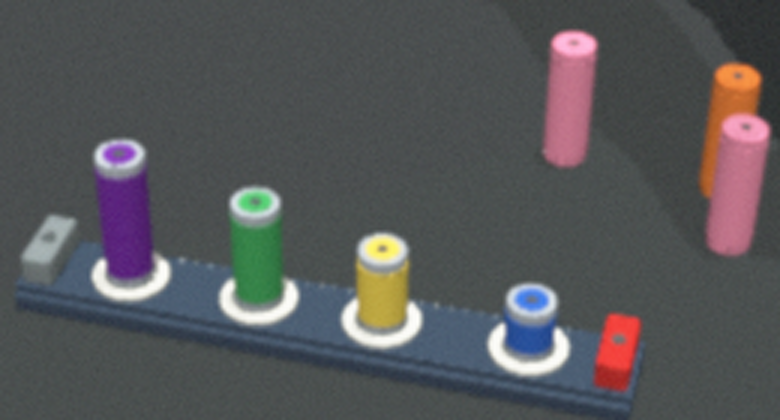

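View pics/top4.png

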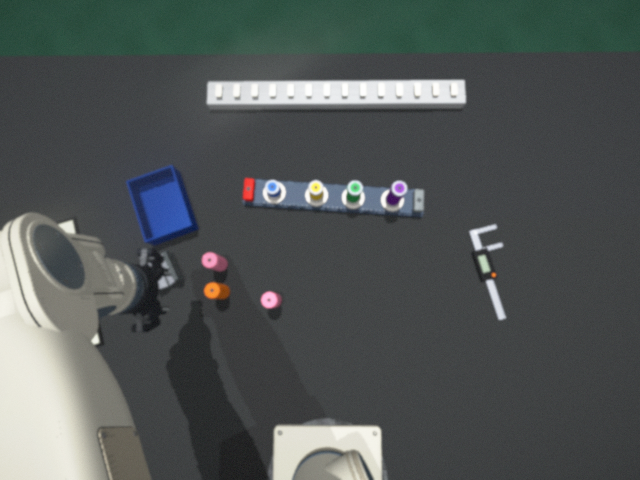

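All four stand in the right order. The top view puts them 1 to 2 mm off in x, the scene view 0 to -1.6 mm. The rings visible around the feet are a direct test, so I'll enlarge the feet before handing in.

```bash
python3 - <<'E'
from rob import *
im=cv2.imread("pics/scene4.png"); k=8; tiles=[]
for n in("purple","green","yellow","blue"):
    X=[*SEAT[n],24]; c=proj("scene",X)
    u0,v0=int(c[0])-22,int(c[1])-22
    t=cv2.resize(im[v0:v0+44,u0:u0+44],None,fx=k,fy=k,interpolation=cv2.INTER_CUBIC)
    sc={"blue":(360.8,300),"yellow":(311.6,291.2),"green":(270.8,283.6),"purple":(228.2,275.9)}[n]
    ctr=onz("scene",sc,24)  # seat centre as the scene camera saw it when empty
    a=np.linspace(0,2*np.pi,60)
    for r,col in((16,(0,0,255)),(26,(0,200,0))):
        p=np.array([(proj("scene",ctr+[r*np.cos(x),r*np.sin(x),0])-[u0,v0]+.5)*k for x in a]).astype(int)
        cv2.polylines(t,[p],True,col,1)
    tiles.append(t)
cv2.imwrite("pics/feet.png",cv2.resize(np.vstack([np.hstack(tiles[:2]),np.hstack(tiles[2:])]),(600,600)))
E
```

```text
(no output)
```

View pics/feet.png

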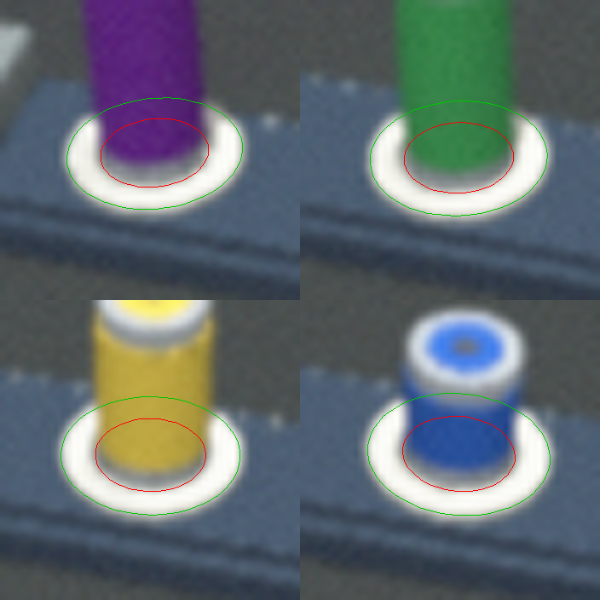

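The red outlines are the centred 32 mm footprints. In all four tiles the feet fill them to within about a pixel (roughly 2 mm), and all stand upright. The gripper is clear of everything, so I'm handing in.

```bash
python3 - <<'E'
from rob import *
st("final"); env.finish_job()
E
```

```text
final t 35.3 p [400.1 300.  270. ] F [-0.3  0.1  0.3] w 0.648
the job is handed in; nothing more can be done
```

The four standards are on the rail in order of height, and I handed the job in at 35 s. From the red stop they run blue, yellow, green, purple, one upright on each seat.

- **Handling:** I moved purple, green, yellow and blue in that order. Each went down onto its seat under a force guard. In the last pictures nothing had tipped, and the caliper, bin and pink and orange cylinders looked unmoved. The arm hid most of the V-block in the last top view. I didn't re-measure any of these after the moves.
- **Last checks:** The two cameras disagree slightly in x on how well centred the standards are. The top view says +1.0 to +1.9 mm and the scene view +0.1 to -1.6 mm, with y within 0.8 mm in both. That is within the stated 2 mm calibration. An enlarged view of the feet put all four within about 2 mm of their seat centres, so I didn't regrip any.
- **Height measurement:** Triangulating from the two views read the tops about 2 mm high. The depth readings and the text agreed with each other to within 1 mm, so I used those heights.

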